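# Ready the contact grill: drip tray in, lid held half open

### The job

Get the contact grill ready for sandwiches: slide the drip tray, pan first, into the opening low in the grill's right-hand side until its black front plate sits against the housing, and let go of it. Then lift the lid by its bar handle and hold it half open, at 45 degrees from shut, so that the sandwiches can be laid in. The lid falls shut by itself, so do not let it drop: finish while still holding it there, and leave the other things on the worktop where they are.

Things in the scene. Friction and masses are not known exactly. Their poses are not given: they have to be found in the camera images.
- grill: contact grill, black base and steel-topped lid, fixed to the worktop. Base 220 mm (its x) by 260 mm (its y), deck 80 mm high; top of the shut lid 130 mm high. Origin: centre of its underside on the worktop; x points to the rear (hinge side), -x to the front (bar handle, thermostat knob), y to its left, z up. The tray goes into its right-hand (-y) side face, at y -130 mm.
- tray_mouth (a point): middle of the tray channel's mouth at worktop height in the right-hand side face (grill frame x -40, y -130, z 0 mm); axes as the grill's, +y leads in. The channel is 104 mm wide (52 mm either side of this point), 31 mm high above the worktop, which is its floor, and runs 165 mm straight in along y.
- tray_home (a point): where the tray's origin is when the tray is fully home (grill frame x -40, y -55, z 0 mm); axes as the grill's, the tray's axes are then the same
- tray: loose drip tray, 0.17 to 0.33 kg, flat on the worktop right of the grill: aluminium pan 96 mm wide (x), 150 mm long (y), 22 mm high. Origin: centre of the pan's underside; +y is the end that goes in first, z up. At y -75 to -83 mm a black front plate, 118 mm wide and 37 mm high, stops against the grill's side face; beyond it a black stem handle runs along y to -163 mm.
- tray_grip (a point): place to take the tray: on its straight stem handle (16 mm wide along x, z 14 to 30 mm), 142 mm from the tray's origin along -y, 22 mm above the worktop; axes as the tray's. With the tray home it is 67 mm outside the grill's side face. The tray may be slid along the worktop or lifted.
- grill_lid (a joint): opening angle of the lid in rad: 0 shut (as at the start), 0.785 is 45 degrees, at most 1.75. The hinge has no spring, stay or stiffness: the lid (0.55 to 0.95 kg) falls shut from any angle below about 75 degrees; 2 to 5 N upward at the handle carry it.
- lid_hinge (a point): point on the lid's hinge line, 98 mm behind the grill's origin and 88 mm high; axes as the grill's; the hinge line runs along the grill's y, and the lid's front rises as it opens
- lid_handle (a point): middle of the lid's round black bar handle: 18 mm diameter, along the grill's y, free for 150 mm between two steel arms. Lid shut, it is 256 mm in front of the hinge line, 15 mm above it (103 mm above the worktop), with 38 mm clear behind it to the lid and base. It turns with the lid; a gripper that stays upright lets it roll between its pads.
- egg_timer: loose grey-green round kitchen timer, 69 x 68 x 61 mm, bystander; origin: centre of its underside
- mug_white: loose white mug with a rust-red inside, 89 x 120 x 98 mm, bystander; origin: centre of its underside
- salt_shaker: loose salt shaker with grey top, 44 x 44 x 90 mm, bystander behind; origin: centre of its underside
- cup_espresso: loose white espresso cup with blue flowers, 62 x 88 x 50 mm, bystander behind; origin: centre of its underside
- u_tongs: loose steel kitchen tongs lying on the worktop to the left, 330 x 65 x 39 mm, bystander; origin: centre of its underside

How it is judged (in metres and radians):
On the way, in this order (a step that is already met when the one before it is completed fails the run):
1. the drip tray is fully home in the grill and let go, the lid still shut (y of tray in the frame of tray_home above -0.005 m and horizontal distance between tray and tray_home below 0.009 m and height (world z) of tray below 0.005 m and angle between tray's own z axis and vertical below 0.06 rad and angle between the y axis of tray and the y axis of grill, either way round below 0.1 rad and contact force between the fingers and tray below 0.2 N and value of joint grill_lid below 0.05 rad), for 0.2 s.
2. the lid is held open at 45 degrees (value of joint grill_lid between 0.698132 and 0.872665 rad and contact force between the fingers and grill above 1.5 N), for 0.3 s.
At the end, for the whole second after the job is handed in: The tray is home (its front plate within 5 mm of the housing, flat on the worktop, straight within 0.1 rad) and untouched; the lid stands still at 45 degrees, 5 degrees either way, carried by the fingers (over 1.5 N on the grill's lid), and stays so (all of step 2 and y of tray in the frame of tray_home above -0.005 m and horizontal distance between tray and tray_home below 0.009 m and height (world z) of tray below 0.005 m and angle between tray's own z axis and vertical below 0.06 rad and angle between the y axis of tray and the y axis of grill, either way round below 0.1 rad and velocity of joint grill_lid between -0.1 and 0.1 rad/s and linear speed of tray below 0.02 m/s and contact force between each of the arm, the fingers and tray below 0.2 N); the arm keeps its last pose, push and grip.
It fails at once if the egg timer, mug, salt shaker, espresso cup or tongs are disturbed (moved more than 25 mm) (distance of any of egg_timer, mug_white, salt_shaker, cup_espresso, u_tongs from where it was at the start of the episode above 0.025 m).
It fails at once if the lid is dropped (falls faster than 2 rad/s) (velocity of joint grill_lid below -2 rad/s).
It also fails if it takes over 54 s, if anything falls off the work surface, if the arm or the gripper's body presses on something with over 40 N, if the wrist force passes 120 N, or if a joint passes its speed limit or range.

### The arm

A 6-joint arm with a two-finger parallel gripper is mounted at the origin on a cart in front of the work surface, level with it; the furniture and walls round the work are solid. World frame = base frame: x ahead of the robot, y to its left, z up, the work surface at z = 0. Lengths are in mm, angles in rad, forces in N, time in s.
With the tool pointing down it reaches from about 400 to 825 mm from the base axis. Payload 7 kg.
Tool frame: the origin (TCP) lies at the very end of the fingers, on their centre line; the grasp point (between the pads) lies 19 mm behind it; z points along the fingers, y is the line along which they close (so a half turn about z gives the same grasp; the last joint's range is limited). The gripper opens to 88 mm and grips with 3 to 60 N. Pads are 19 mm wide; open, the fingers measure 130 mm over their backs; the gripper's body (78 mm by 193 mm) begins 47 mm behind the grasp point.
Start: joints at [-0.924, 0.359, 0.012, 0, -1.224, -0.288], TCP at [236.999, -632.002, 226.561] pointing down, gripper open.
Joint ranges: [-3.07, 3.07], [-1.43, 2.12], [-1.02, 1.25], [-3.03, 1.67], [-3.05, -0], [-3.03, 3.03]. Speed limits (rad/s): [2.39, 2.39, 3.01, 3.14, 3.14, 3.14].

### API

Orientations are given as a unit quaternion [x, y, z, w].
In Python, from plant import bot gives the robot as it stands. Calls block until the motion is done:
- bot.move_ptp(position, orientation): joint-space move of the TCP to a pose.
- bot.line_to(position, velocity=150, ori=None): straight line of the TCP; ori=None keeps the orientation; velocity is the mean speed in mm/s.
- bot.move_joints(angles): joint-space move.
- bot.move_gripper(opening, force=None): finger opening in mm; force is the grip in N (None keeps the last); returns when the fingers have stopped.
- bot.pause(seconds).
- bot.solve_ik(position, orientation): joint angles nearest the present ones, or None.
- bot.read_state(): the state.
- bot.camera(name): name is "side" or "top" or "wrist"; returns the picture (420x560x3 uint8, red, green, blue); there is no depth.
- bot.get_calibration(name): a dict with "fx", "fy", "cx", "cy" (pixels), "view" (4x4, takes a point from world to camera coordinates); the wrist camera has in their place "T_tool_cam" (4x4, takes a point from camera to tool coordinates, whose origin is the TCP and whose axes are the flange's). Camera axes: x right, y up, looking along -z (the intrinsics and any distortion apply to the point x, -y, -z); pixel columns grow to the right and rows downward; lengths in mm; the calibration is good to about 2 mm. The wrist camera is an equidistant fisheye: a pixel r from the principal point sees the ray r / f radians off the axis. A picture is of the moment at which its call begins: read the wrist's pose just before it. get_calibration takes no time and is no camera call.
A pose or a line that the arm cannot do raises bot.Unreachable and nothing moves.
- bot.close_job(): hands the job in; it is judged then, once.
The state is a dict: "t": time; "joint_pos": joint angles; "qvel": joint speeds; "tau": joint torques, N m; "tcp_pos": TCP position; "eef_rot": TCP orientation; "contact_force": force on the tool from outside, world axes, zero at the start; "moment": the same for the moment, N m; "width": finger opening in mm; "finger_force": force on a finger pad.
Only numpy, scipy, OpenCV 4.12 (cv2) and the standard library are available. Lean on these libraries where they do the work, as an engineer would, in place of code of your own. Each camera call takes 0.05 s, during which the arm holds its last target. There are 200 camera calls.

## Working session

There is one attempt and no reset: what is moved stays moved. The work goes in short steps, each a Python script; the robot and the scene stay as the last script left them, time stands still between calls to the robot, and variables do not carry over. Pictures are saved under pics/ and viewed, at most 10 in all, crops included, and the job is handed in when it is done.

```bash
mkdir -p pics; python3 - <<'E'
from plant import bot
import cv2,json
for n in ("top","side"):
    cv2.imwrite(f"pics/{n}0.png",bot.camera(n)[:,:,::-1]); c=bot.get_calibration(n); print(n,{k:(v.tolist() if hasattr(v,'tolist') else v) for k,v in c.items()})
s=bot.read_state(); print(s)
E
```

```text
top {'fx': 536.3569426962961, 'fy': 536.3569426962961, 'cx': 276.0927500810907, 'cy': 209.5699439942354, 'view': [[0.030105130892449053, -0.9995449143847402, 0.001909246330612983, 68.49516336066299], [0.9935252157139315, 0.030133064143917393, 0.10954288742718393, -585.4858648762797], [-0.10955056747700871, -0.0014009185918588604, 0.9939802365201051, -1923.6408054589588], [0.0, 0.0, 0.0, 1.0]]}
side {'fx': 478.4643356240542, 'fy': 478.4643356240542, 'cx': 284.2435877067516, 'cy': 212.782483180781, 'view': [[0.9457156473496158, -0.32471001096374913, 0.01361334411594091, -517.564987837129], [0.1304523403851309, 0.4176401126846087, 0.8991990453536021, -211.70122407331243], [-0.2976644104459567, -0.8486107146723457, 0.4373279704033938, -1415.5637861376051], [0.0, 0.0, 0.0, 1.0]]}
{'t': 0.1, 'joint_pos': array([-9.23903173e-01,  3.59283126e-01,  1.11588602e-02, -3.06494839e-04,
       -1.22409745e+00, -2.88111238e-01]), 'qvel': array([-0.00238866, -0.00164071,  0.00118561,  0.00202698, -0.00119785,
       -0.00073916]), 'tau': array([-3.04079535e-03, -5.84162807e+01,  2.93747699e+01,  7.01551169e+00,
        1.02294763e-02, -6.85127270e-05]), 'tcp_pos': array([ 236.84474709, -631.61981767,  225.74117554]), 'eef_rot': array([-1.78378953e-01,  9.83961595e-01,  7.01155609e-04, -1.92550660e-04]), 'contact_force': array([-0.20796977, -0.06539504,  0.58616645]), 'moment': array([-0.04755918,  0.04067843, -0.01096321]), 'finger_force': 0.0, 'width': 87.15225842188669}
```

View pics/top0.png

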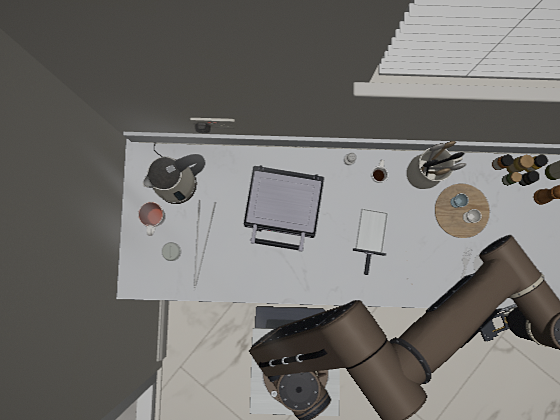

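View pics/side0.png

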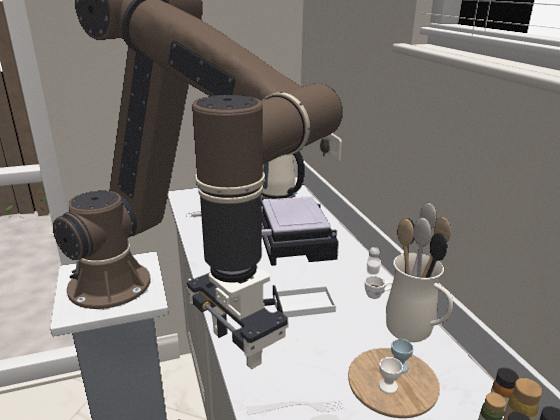

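The top view shows the grill around (284,205) with its handle at (277,245). The tray is at (371,230), with the front plate at (369,251) and the stem tip at (367,273). I'll zoom in to measure these.

```bash
cat > h.py <<'E'
import numpy as np, cv2
from scipy.spatial.transform import Rotation as R
from scipy.optimize import least_squares
from plant import bot
def down(yaw):  # tool z down, tool y (closing) axis at world angle yaw
    y=np.array([np.cos(yaw),np.sin(yaw),0]); z=np.array([0,0,-1.]); x=np.cross(y,z)
    return R.from_matrix(np.c_[x,y,z]).as_quat()
def proj(P,c):
    P=np.atleast_2d(P); V=np.array(c['view']); q=P@V[:3,:3].T+V[:3,3]
    return np.c_[c['cx']+c['fx']*q[:,0]/-q[:,2], c['cy']-c['fy']*q[:,1]/-q[:,2]]
def ray(uv,c):
    V=np.array(c['view']); d=np.array([(uv[0]-c['cx'])/c['fx'],-(uv[1]-c['cy'])/c['fy'],-1])
    return -V[:3,:3].T@V[:3,3], V[:3,:3].T@d
def wpose(s,c):
    T=np.array(c['T_tool_cam']); W=np.eye(4); W[:3,:3]=R.from_quat(s['eef_rot']).as_matrix(); W[:3,3]=s['tcp_pos']; return W@T
def wproj(P,W,c):
    q=(np.atleast_2d(P)-W[:3,3])@W[:3,:3]; q=q*[1,-1,-1]
    rr=np.hypot(q[:,0],q[:,1]); th=np.arctan2(rr,q[:,2])
    return np.c_[c['cx']+c['fx']*th*q[:,0]/rr, c['cy']+c['fy']*th*q[:,1]/rr]
def wray(uv,W,c):
    a=np.array([(uv[0]-c['cx'])/c['fx'],(uv[1]-c['cy'])/c['fy']]); th=np.hypot(*a)
    d=np.array([np.sin(th)*a[0]/th,-np.sin(th)*a[1]/th,-np.cos(th)]); return W[:3,3],W[:3,:3]@d
def hit(od,z): o,d=od; return o+d*(z-o[2])/d[2]
def place(P,p):  # p=x,y,yaw of frame
    c,s=np.cos(p[2]),np.sin(p[2]); P=np.atleast_2d(P).astype(float)
    return np.c_[p[0]+c*P[:,0]-s*P[:,1],p[1]+s*P[:,0]+c*P[:,1],P[:,2]]
def shot(name,fn):
    s=bot.read_state(); im=bot.camera(name); cv2.imwrite(f'pics/{fn}.png',im[:,:,::-1]); return s
E
python3 - <<'E'
from h import *
im=cv2.imread('pics/top0.png')[150:285,235:400]
cv2.imwrite('pics/top0z.png',cv2.resize(im,None,fx=4.4,fy=4.4,interpolation=cv2.INTER_CUBIC))
c=bot.get_calibration('top')
for uv,z in [((371,230),22),((369,251),37),((367,273),30),((284,205),130),((277,242),103),((260,167),130),((324,178),130)]: print(uv,hit(ray(uv,c),z).round())
w=bot.get_calibration('wrist'); print(w)
E
```

```text
(371, 230) [ 520. -262.   22.]
(369, 251) [ 442. -253.   37.]
(367, 273) [ 363. -248.   30.]
(284, 205) [589.  59. 130.]
(277, 242) [462.  79. 103.]
(260, 167) [720. 147. 130.]
(324, 178) [688. -78. 130.]
{'fx': 325.19226210127806, 'fy': 325.19226210127806, 'cx': 281.0032640742411, 'cy': 207.20686294646637, 'T_tool_cam': array([[-5.84979462e-04,  9.55755608e-01,  2.94161308e-01,
         7.95387430e+01],
       [ 9.99999748e-01,  4.40823357e-04,  5.56361138e-04,
         5.82027999e-01],
       [ 4.02072103e-04,  2.94161559e-01, -9.55755625e-01,
        -1.57901645e+02],
       [ 0.00000000e+00,  0.00000000e+00,  0.00000000e+00,
         1.00000000e+00]])}
```

View pics/top0z.png

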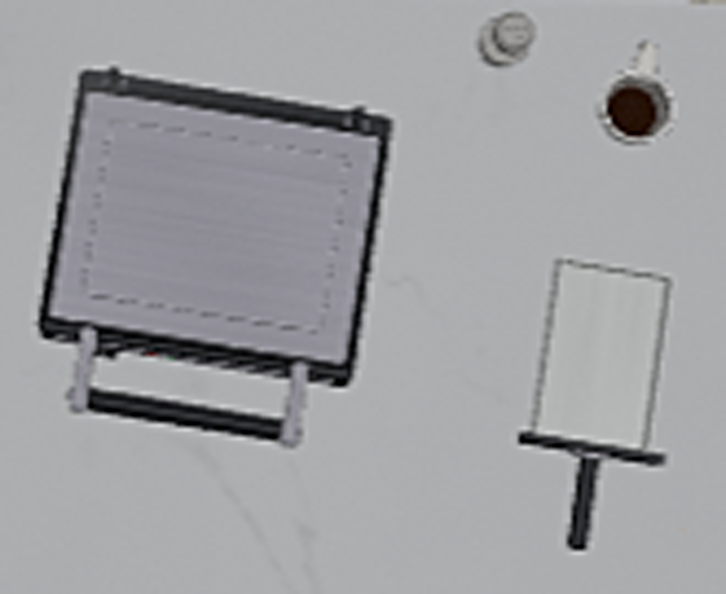

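```bash
cat >> h.py <<'E'
def fit(pts,uv,pr,p0):
    r=least_squares(lambda p:(pr(place(pts,p))-uv).ravel(),p0,x_scale=[10,10,.1],loss='soft_l1'); return r.x, (pr(place(pts,r.x))-uv)
TP=np.array([[-48,75,22],[48,75,22],[-59,-79,37],[59,-79,37],[0,-163,30]])
GP=np.array([[-110,130,80],[-110,-130,80],[-158,75,103],[-158,-75,103]])
E
python3 - <<'E'
from h import *
c=bot.get_calibration('top'); pr=lambda P:proj(P,c)
f=lambda a:(np.array(a)+.5)/4.4-.5+[235,150]
pt,r=fit(TP,f([[556,260],[671,280],[519,437],[665,460],[577,548]]),pr,[520,-262,-1.6]); print('tray',pt,r.round(1).tolist())
pg,r=fit(GP,f([[42,335],[348,382],[88,400],[285,430]]),pr,[590,60,-.15]); print('grill',pg,r.round(1).tolist())
np.savez('est.npz',t=pt,g=pg)
# wrist look at tray from above
g=place([[0,-142,22]],pt)[0]; print('grip',g)
for yaw in (pt[2],pt[2]+np.pi):
    for P in ([g[0]-20,g[1],230],[500,-270,330],[480,40,330]): print(yaw,P,bot.solve_ik(P,down(yaw)))
E
```

```text
tray [ 518.07364145 -263.79965839   -1.69694318] [[0.2, -0.4], [0.0, -0.9], [0.4, 0.3], [-0.4, 0.2], [-0.2, 0.8]]
grill [ 6.11264270e+02  6.04012001e+01 -1.20648095e-01] [[-1.5, -0.3], [1.6, 0.0], [1.1, 0.3], [-1.2, -0.0]]
grip [ 377.20196907 -245.93427501   22.        ]
-1.6969431827728607 [np.float64(357.20196907467994), np.float64(-245.93427501120973), 230] [-0.14484687 -0.05532747 -0.48100599  0.         -1.14511781  1.58949634]
-1.6969431827728607 [500, -270, 330] [-0.15083978  0.1326128  -0.05633701  0.         -1.38184651  1.59548925]
-1.6969431827728607 [480, 40, 330] [ 0.49269831 -0.0207868  -0.22106397  0.         -1.37051916  0.95195116]
1.4446494708169324 [np.float64(357.20196907467994), np.float64(-245.93427501120973), 230] [-0.14484687 -0.05532747 -0.48100599  0.         -1.14511781 -1.55209631]
1.4446494708169324 [500, -270, 330] [-0.15083978  0.1326128  -0.05633701  0.         -1.38184651 -1.54610341]
1.4446494708169324 [480, 40, 330] [ 0.49269831 -0.0207868  -0.22106397  0.         -1.37051916 -2.18964149]
```

```bash
python3 - <<'E'
from h import *
e=np.load('est.npz'); c=bot.get_calibration('wrist')
bot.move_ptp([450,-110,260],down(-1.65))
s=shot('wrist','w1'); W=wpose(s,c); np.savez('w1.npz',W=W); print(s['t'],s['tcp_pos'])
print(wproj(place(TP,e['t']),W,c).round().tolist(),wproj(place(GP,e['g']),W,c).round().tolist())
im=cv2.imread('pics/w1.png'); cv2.imwrite('pics/w1z.png',cv2.resize(im,(800,600),interpolation=cv2.INTER_CUBIC))
E
```

```text
2.1333 [ 450.0471338  -110.39926782  259.97592167]
[[365.0, 50.0], [435.0, 62.0], [351.0, 174.0], [437.0, 180.0], [385.0, 238.0]] [[35.0, 158.0], [226.0, 156.0], [60.0, 200.0], [171.0, 204.0]]
```

View pics/w1z.png

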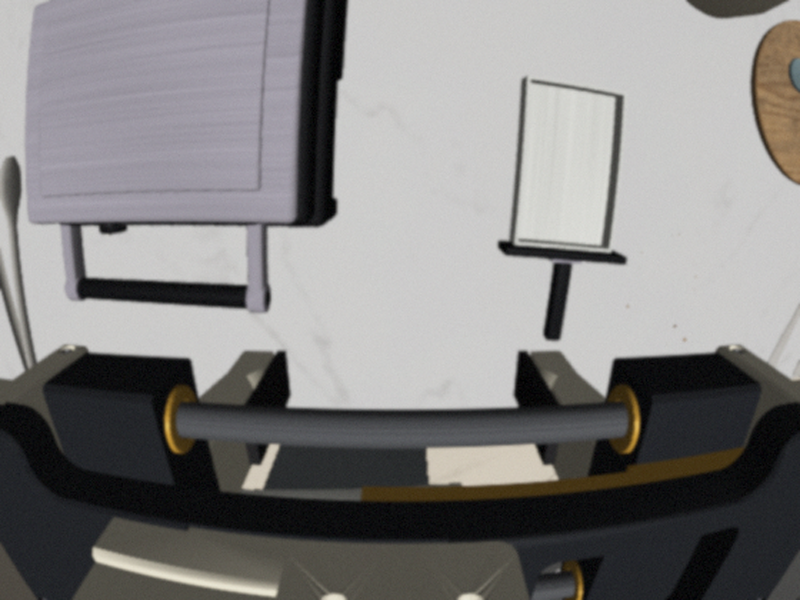

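The wrist view (scaled 800x600) shows the tray corners at (524,77) and (623,95), plate ends at (500,243) and (626,260), and the stem end at (552,338). The handle bar ends are at (80,289) and (248,296), and the grill's front-right foot corner is near (335,212).

```bash
python3 - <<'E'
from h import *
e=np.load('est.npz'); c=bot.get_calibration('wrist'); W=np.load('w1.npz')['W']; ct=bot.get_calibration('top')
k=lambda a:(np.array(a)+.5)/(800/560)-.5
f=lambda a:(np.array(a)+.5)/4.4-.5+[235,150]
pr=lambda P:wproj(P,W,c)
pt,r=fit(TP,k([[524,77],[623,95],[500,243],[626,260],[552,338]]),pr,e['t']); print('tray',pt,r.round(1).tolist())
G2=np.array([[-158,75,103],[-158,-75,103]])
pg,r=fit(G2,k([[80,289],[248,296]]),pr,e['g']); print('grill handle only',pg,r.round(1).tolist())
G3=np.vstack([G2,[[-110,-130,0]]])
pg3,r=fit(G3,k([[80,289],[248,296],[335,212]]),pr,e['g']); print('grill3',pg3,r.round(1).tolist())
n=len(G3)
both=lambda P:np.vstack([wproj(P[:n],W,c),proj(P[n:],ct)*2])
pb,r=fit(np.vstack([G3,G2,[[-110,130,80],[-110,-130,80]]]),np.vstack([k([[80,289],[248,296],[335,212]]),2*f([[88,400],[285,430],[42,335],[348,382]])]),both,e['g']); print('both',pb,r.round(1).tolist())
print('mouth edges px',[(pr(place([q],pg3))[0]*1.4286).round() .tolist() for q in ([-110,-130,0],[110,-130,0],[-92,-130,0],[12,-130,0],[-92,-130,31],[-110,-130,80])])
np.savez('est.npz',t=pt,g=pg3)
E
```

```text
tray [ 516.56314592 -264.93965667   -1.70370754] [[-0.1, -2.4], [0.6, -3.0], [1.5, 5.2], [-0.7, -0.1], [-0.8, 2.3]]
grill handle only [ 6.08090228e+02  5.92859180e+01 -1.23576696e-01] [[4.6, -0.1], [-0.9, 0.0]]
grill3 [ 6.08795772e+02  6.31464125e+01 -1.14247946e-01] [[3.2, 0.2], [-3.1, -0.9], [0.4, 0.7]]
both [ 6.09959340e+02  6.25021947e+01 -1.18506206e-01] [[2.9, -1.1], [-3.3, -1.7], [0.4, 0.2], [1.1, 1.5], [-3.4, 0.6], [-4.0, 0.3], [2.1, 0.6]]
mouth edges px [[335.0, 213.0], [343.0, -21.0], [336.0, 193.0], [338.0, 79.0], [330.0, 196.0], [320.0, 226.0]]
```

```bash
cat >> h.py <<'E'
def tgrip(p,z=5): q=place([[0,-142,0]],p)[0]; q[2]=z; return q
E
python3 - <<'E'
from h import *
e=np.load('est.npz'); t=e['t']; g=e['g']
bot.move_gripper(50,25)
bot.move_ptp(tgrip(t,120),down(t[2])); bot.line_to(tgrip(t,5),120)
bot.move_gripper(0,30); s=bot.read_state(); print(s['width'],s['finger_force'],s['contact_force'],s['tcp_pos'],s['t'])
# tray now: closing removed lateral error; x offset zero. path: rotate then align
yf=g[2]
pre=place([[-40,-130-75-35,0]],g)[0]
mid=place([[-40,-130-75-75,0]],g)[0]; print(pre,mid)
for i in range(1,7):
    a=i/6; p=np.array([t[0]+(mid[0]-t[0])*a, t[1]+(mid[1]-t[1])*a, t[2]+(yf-t[2])*a])
    bot.line_to(tgrip(p),100,down(p[2]))
p=np.r_[pre[:2],yf]; bot.line_to(tgrip(p),80)
c=bot.get_calibration('wrist'); s=shot('wrist','w2'); np.savez('w2.npz',W=wpose(s,c))
shot('side','s2')
print(s['width'],s['t'],s['tcp_pos'],s['joint_pos'].round(2),s['contact_force'].round(1))
a=cv2.imread('pics/w2.png'); b=cv2.imread('pics/s2.png')[150:360,200:400]
cv2.imwrite('pics/w2z.png',cv2.resize(a,(800,600),interpolation=cv2.INTER_CUBIC))
cv2.imwrite('pics/s2z.png',cv2.resize(b,(570,600),interpolation=cv2.INTER_CUBIC))
E
```

```text
15.860532062224381 29.964821934700012 [-0.50475812 -2.04873515  2.48094901] [ 375.83547442 -246.27115685    5.10235558] 5.6167
[ 541.696643   -170.72899655    0.        ] [ 537.13666023 -210.46822851    0.        ]Traceback (most recent call last):
  File "<stdin>", line 12, in <module>
plant.Unreachable: the arm cannot follow that straight line within its joint ranges
```

```bash
python3 - <<'E'
from h import *
e=np.load('est.npz'); t=e['t']; g=e['g']; s=bot.read_state()
print(s['tcp_pos'],s['joint_pos'].round(2),s['t'],R.from_quat(s['eef_rot']).as_matrix()[:2,1])
mid=place([[-40,-280,0]],g)[0]
for i in range(0,7):
    a=i/6; p=np.array([t[0]+(mid[0]-t[0])*a, t[1]+(mid[1]-t[1])*a, t[2]+(g[2]-t[2])*a]); q=bot.solve_ik(tgrip(p),down(p[2])); print(i,tgrip(p).round(),None if q is None else q.round(2))
E
```

```text
[ 445.21182209 -341.93119711    5.08960207] [-0.31  0.42 -0.49 -0.   -0.66  2.8 ] 7.475 [ 0.79758758 -0.60320238]
0 [ 376. -246.    5.] [-0.14  0.27 -0.74  0.   -0.55  1.58]
1 [ 379. -275.    5.] [-0.2   0.3  -0.7   0.   -0.57  1.91]
2 [ 392. -302.    5.] [-0.26  0.33 -0.64  0.   -0.59  2.23]
3 [ 415. -325.    5.] [-0.29  0.37 -0.57  0.   -0.63  2.52]
4 [ 445. -342.    5.] [-0.31  0.42 -0.49  0.   -0.66  2.8 ]
5 [ 481. -351.    5.] None
6 [ 521. -352.    5.] [-0.28  0.5  -0.34  0.   -0.73 -2.97]
```

```bash
python3 - <<'E'
from h import *
e=np.load('est.npz'); t=e['t']; g=e['g']
mid=place([[-40,-280,0]],g)[0]
P=lambda a:np.array([t[0]+(mid[0]-t[0])*a, t[1]+(mid[1]-t[1])*a, t[2]+(g[2]-t[2])*a])
p=P(4/6)
bot.move_gripper(50); bot.line_to(tgrip(p,70),150)
bot.move_ptp(tgrip(p,70),down(p[2]+np.pi)); bot.line_to(tgrip(p),100)
bot.move_gripper(0,30); s=bot.read_state(); print(s['width'],s['joint_pos'].round(2))
for i in (5,6): p=P(i/6); bot.line_to(tgrip(p),100,down(p[2]+np.pi))
p=np.r_[place([[-40,-130-75-35,0]],g)[0][:2],g[2]]; bot.line_to(tgrip(p),80)
c=bot.get_calibration('wrist'); s=shot('wrist','w2'); np.savez('w2.npz',W=wpose(s,c))
shot('side','s2'); shot('top','t2')
print(s['width'],s['t'],s['tcp_pos'],s['joint_pos'].round(2),s['contact_force'].round(1))
a=cv2.imread('pics/w2.png'); b=cv2.imread('pics/s2.png')[180:330,200:400]
cv2.imwrite('pics/w2z.png',cv2.resize(a,(800,600),interpolation=cv2.INTER_CUBIC))
cv2.imwrite('pics/s2z.png',cv2.resize(b,(800,600),interpolation=cv2.INTER_CUBIC))
E
```

```text
15.650548673444801 [-0.31  0.42 -0.49  0.   -0.66 -0.34]
15.718221981722559 14.6667 [ 525.54177271 -310.86141699    4.9002199 ] [-0.22  0.48 -0.38 -0.   -0.71  0.1 ] [0.8 4.3 2.5]
```

View pics/w2z.png

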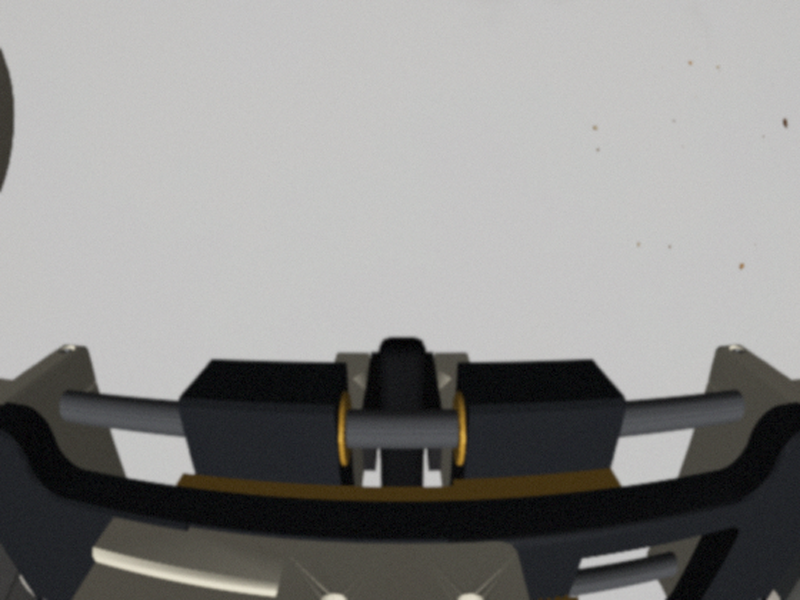

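The flipped wrist camera looks away from the grill and only shows the stem between the pads at (402,380). I'll use the side view instead.

View pics/s2z.png

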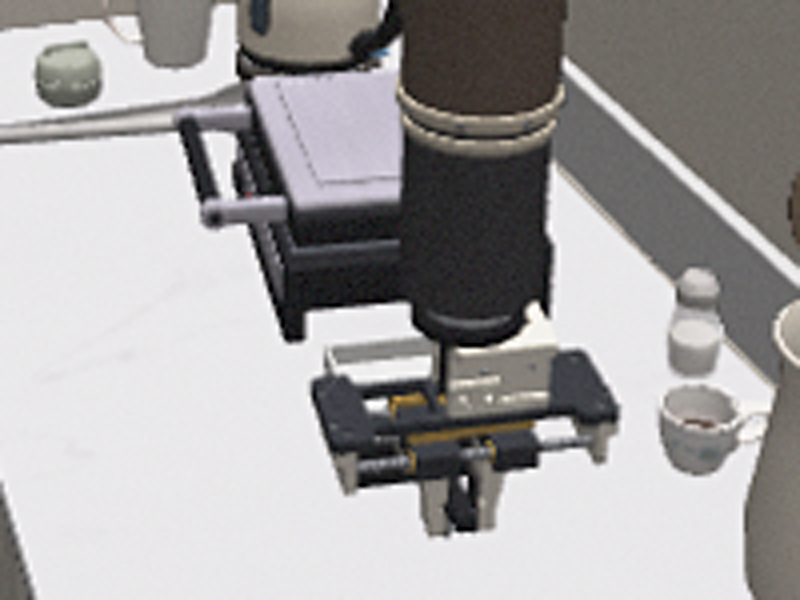

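The side view shows the grill's front-right foot bottom at crop (283–303,338) and the pan's leading front top corner at (325,347). I'll compare these with the projected estimates.

```bash
python3 - <<'E'
from h import *
e=np.load('est.npz'); g=e['g']; c=bot.get_calibration('side'); s=bot.read_state()
z=lambda P:((proj(P,c)-[200,180]+.5)*4-.5).round(1).tolist()
p=np.r_[place([[-40,-240,0]],g)[0][:2],g[2]]
print('p',p)
for G in (g,[609.96,62.5,-.1185],[608.1,59.3,-.1236]): print(z(place([[-110,-130,0],[-92,-130,0],[-110,-130,80],[-158,75,103],[-158,-75,103]],G)))
print('tray',z(place([[-48,75,22],[-48,75,0]],p)), 'fingertip',z([s['tcp_pos']]))
im=cv2.imread('pics/t2.png'); 
ct=bot.get_calibration('top'); print(proj(place([[-110,-130,80],[110,-130,80]],g),ct),proj(place(TP,p),ct))
cv2.imwrite('pics/t2z.png',cv2.resize(im[160:280,240:380],(700,600),interpolation=cv2.INTER_CUBIC))
E
```

```text
p [ 5.41696643e+02 -1.70728997e+02 -1.14247946e-01]
[[285.6, 348.5], [307.9, 346.1], [285.8, 260.5], [185.2, 125.6], [212.7, 206.8]]
[[286.5, 348.4], [308.8, 346.1], [286.7, 260.5], [187.0, 125.4], [213.8, 206.6]]
[[284.5, 350.6], [306.9, 348.3], [284.6, 262.5], [186.1, 126.8], [212.0, 208.4]]
tray [[322.3, 345.3], [322.0, 369.3]] fingertip [[456.7, 526.8]]
[[314.73503279 236.93105644]
 [323.09032246 176.17325271]] [[323.89018998 233.28201607]
 [327.40217293 207.40992671]
 [366.07743244 242.14602555]
 [370.15205887 210.02831509]
 [390.70100941 229.50359237]]
```

View pics/t2z.png

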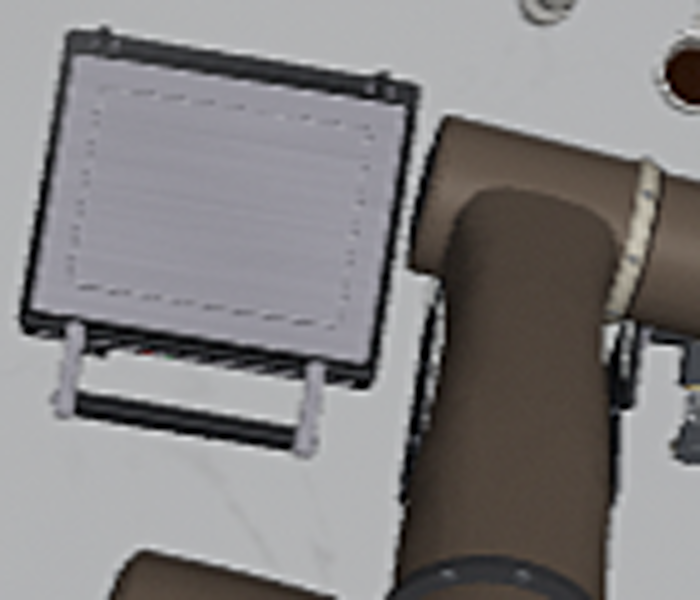

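```bash
python3 - <<'E'
from h import *
e=np.load('est.npz'); c=bot.get_calibration('wrist'); W=np.load('w1.npz')['W']; ct=bot.get_calibration('top'); cs=bot.get_calibration('side')
k=lambda a:(np.array(a)+.5)/(800/560)-.5
f=lambda a:(np.array(a)+.5)/4.4-.5+[235,150]
f2=lambda a:(np.array(a)+.5)/5-.5+[240,160]
H=[[-158,75,103],[-158,-75,103]]
for zr in (80,95):
  C=[[-110,130,80],[-110,-130,80],[110,130,zr],[110,-130,zr]]
  pg,r=fit(np.array(C+H),f2([[22,330],[370,387],[68,32],[418,83],[78,405],[293,437]]),lambda P:proj(P,ct),e['g']); print('t2',zr,pg,r.round(1).tolist())
  pg,r=fit(np.array(C+H),f([[42,335],[348,382],[82,72],[390,118],[88,400],[285,430]]),lambda P:proj(P,ct),e['g']); print('t0',zr,pg,r.round(1).tolist())
# wrist: side-face bottom edge points + handle
A=np.array([[-158,0,103],[-158,75,103],[-158,-75,103]])
def res(p,ps=None):
    q=wproj(place(A,p),W,c); m=k([[164,292.5],[76,289],[252,296]])
    d=(q-m); out=[d[0,0],d[0,1],d[1,1],d[2,1]]
    Q=wproj(place([[x,-130,0] for x in np.linspace(-110,110,200)],p),W,c)
    for u,v in ((345,5),(338,150),(335,200)):
        a=k([u,v]); out.append(np.interp(a[1],Q[::-1,1] if Q[0,1]>Q[-1,1] else Q[:,1],Q[::-1,0] if Q[0,1]>Q[-1,1] else Q[:,0])-a[0])
    return np.array(out)
r=least_squares(res,e['g'],x_scale=[10,10,.1]); print('w1',r.x,r.fun.round(1))
E
python3 - <<'E'
import cv2
im=cv2.imread('pics/w1.png')[0:230,0:270]
cv2.imwrite('pics/w1c.png',cv2.resize(im,None,fx=2.6,fy=2.6,interpolation=cv2.INTER_CUBIC)) 
E
```

```text
t2 80 [ 6.10377619e+02  6.06901244e+01 -1.24565950e-01] [[-1.5, -0.1], [1.5, -0.2], [-0.8, -0.9], [0.8, -0.0], [0.3, 0.4], [-0.3, 0.6]]
t0 80 [ 6.10374813e+02  6.02217792e+01 -1.22105895e-01] [[-1.5, -0.1], [1.6, 0.3], [-0.8, -0.8], [0.9, -0.4], [1.1, 0.5], [-1.2, 0.2]]
t2 95 [ 6.09708873e+02  6.05463336e+01 -1.26722503e-01] [[-1.5, 0.0], [1.4, 0.1], [-0.9, -1.6], [1.3, -0.5], [0.2, 0.5], [-0.3, 0.8]]
t0 95 [ 6.09771137e+02  6.02653216e+01 -1.23820901e-01] [[-1.5, -0.0], [1.5, 0.6], [-1.0, -1.5], [1.3, -0.8], [1.0, 0.6], [-1.3, 0.4]]
w1 [ 6.07935031e+02  6.07800799e+01 -1.11022977e-01] [-3.   0.1  0.9 -0.5 -0.6  0.9  2.6]
```

View pics/w1c.png

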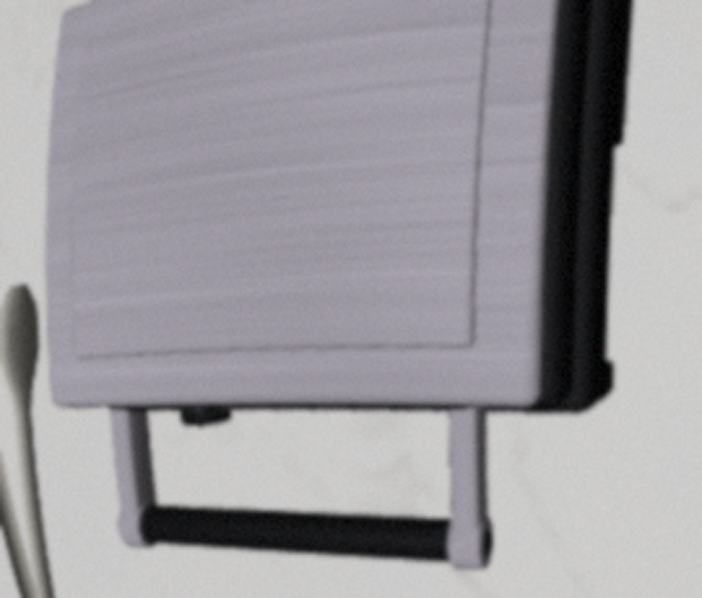

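The enlarged crop shows the channel notch clearly, with the rear jamb at (622,143) and the front jamb at (612,361). The bar spans (146,524) to (448,538). I'll fit to these.

```bash
python3 - <<'E'
from h import *
e=np.load('est.npz'); c=bot.get_calibration('wrist'); W=np.load('w1.npz')['W']
k=lambda a:(np.array(a)+.5)/2.6-.5
pr=lambda P:wproj(P,W,c)
N=[[12,-130,0],[-92,-130,0]]; H=[[-158,75,103],[-158,-75,103]]
o,r=fit(np.array(N),k([[622,143],[612,361]]),pr,e['g']); print('notch',o,r.round(1).tolist(),place([[-40,-130,0]],o))
o,r=fit(np.array(N+H),k([[622,143],[612,361],[138,524],[456,538]]),pr,e['g']); print('all',o,r.round(1).tolist(),place([[-40,-130,0]],o))
print(place([[-40,-130,0]],e['g']),place([[-40,-130,0]],[610.4,60.5,-.1235]))
E
```

```text
notch [ 6.09591914e+02  6.04832544e+01 -1.37972469e-01] [[-0.0, 2.1], [0.0, -1.9]] [[552.09247111 -62.77993564   0.        ]]
all [ 6.08941367e+02  6.06801761e+01 -1.28607442e-01] [[-0.2, 1.7], [0.6, -2.3], [6.2, -0.1], [-4.6, 0.1]] [[552.59879135 -63.11608469   0.        ]]
[[554.23659563 -61.44610865   0.        ]] [[554.69043884 -63.58241131   0.        ]]
```

```bash
python3 - <<'E'
from h import *
yaw=-.125; m=np.array([553.2,-63.0]); cc,ss=np.cos(yaw),np.sin(yaw)
g=np.array([m[0]-(cc*-40-ss*-130), m[1]-(ss*-40+cc*-130), yaw]); np.savez('g.npz',g=g); print(g)
ori=down(yaw+np.pi); ydir=np.array([-ss,cc])
P=lambda d: tgrip(np.r_[place([[-40,-55-d,0]],g)[0][:2],yaw])
bot.line_to(P(185),60,ori); bot.pause(.2)
F0=bot.read_state()['contact_force']; log=[]
d=185
while d>-8:
    d-= 15 if d>30 else 3
    bot.line_to(P(d),90 if d>20 else 50)
    F=bot.read_state()['contact_force']-F0; fy=F[:2]@ydir; log.append((d,round(fy,1),round(F[0],1),round(F[2],1)))
    if fy<-18: break
s=bot.read_state(); print(log); print(s['t'],s['tcp_pos'],P(d),s['width'])
shot('side','s3'); cv2.imwrite('pics/s3z.png',cv2.resize(cv2.imread('pics/s3.png')[180:330,200:400],(800,600),interpolation=cv2.INTER_CUBIC))
E
```

```text
[ 6.09095622e+02  6.09987074e+01 -1.25000000e-01]
[(170, np.float64(2.4), np.float64(-1.1), np.float64(0.9)), (155, np.float64(3.2), np.float64(-0.3), np.float64(0.0)), (140, np.float64(3.4), np.float64(-0.8), np.float64(1.4)), (125, np.float64(3.3), np.float64(-1.4), np.float64(0.9)), (110, np.float64(3.0), np.float64(-0.2), np.float64(1.5)), (95, np.float64(2.6), np.float64(-0.7), np.float64(1.8)), (80, np.float64(3.0), np.float64(-1.7), np.float64(1.9)), (65, np.float64(3.2), np.float64(-1.3), np.float64(1.4)), (50, np.float64(3.9), np.float64(-0.6), np.float64(1.4)), (35, np.float64(2.7), np.float64(-1.1), np.float64(0.6)), (20, np.float64(-2.1), np.float64(-2.7), np.float64(1.6)), (17, np.float64(-4.8), np.float64(-2.3), np.float64(3.6)), (14, np.float64(-4.0), np.float64(-2.8), np.float64(3.6)), (11, np.float64(-4.2), np.float64(-2.6), np.float64(3.8)), (8, np.float64(-5.0), np.float64(-2.3), np.float64(3.2)), (5, np.float64(-3.4), np.float64(-2.7), np.float64(2.3)), (2, np.float64(-4.8), np.float64(-3.2), np.float64(3.0)), (-1, np.float64(-19.5), np.float64(-2.6), np.float64(2.9))]
20.6333 [ 544.30322588 -130.76647377    5.02965286] [ 544.9714676  -128.48504604    5.        ] 15.914217446635188
```

View pics/s3z.png

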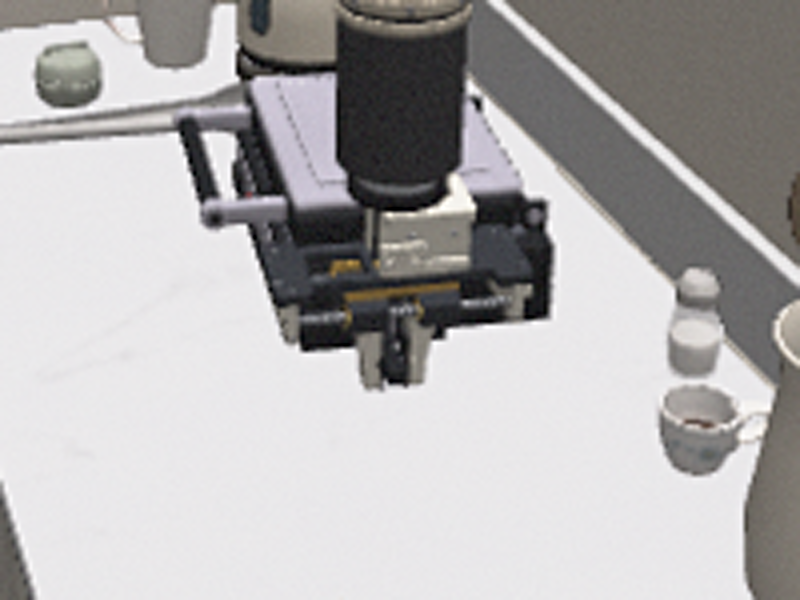

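The side view shows the tray in the channel, with the plate hard against the housing and the force rising sharply at the expected depth. I'll release, retreat, and check.

```bash
python3 - <<'E'
from h import *
g=np.load('g.npz')['g']; s=bot.read_state()
bot.move_gripper(45); p=s['tcp_pos'].copy(); p[2]=220; bot.line_to(p,200)
h=place([[-158,0,84]],g)[0]; print('handle',h)
for y in (g[2],g[2]+np.pi): 
    print(y,[None if q is None else q.round(2) for q in (bot.solve_ik(np.r_[h[:2],z],down(y)) for z in (84,220))])
y=g[2]+np.pi
bot.move_ptp(np.r_[h[:2],220],down(y))
c=bot.get_calibration('side'); ct=bot.get_calibration('top')
shot('side','s4'); shot('top','t4'); print(bot.read_state()['t'])
hp=place([[-40,-55,0]],g)[0]; hp[2]=g[2]
Q=place([[-59,-83,37],[59,-83,37],[0,-163,30]],hp)
a=cv2.imread('pics/s4.png')[195:295,215:348]; b=cv2.imread('pics/t4.png')[170:270,280:360]
print(((proj(Q,c)-[215,195])*3).round(),((proj(Q,ct)-[280,170])*5).round())
a=cv2.resize(a,None,fx=3,fy=3,interpolation=cv2.INTER_CUBIC); b=cv2.resize(b,None,fx=5,fy=5,interpolation=cv2.INTER_CUBIC)
o=np.zeros((500,800,3),np.uint8); o[:300,:399]=a; o[:,400:800]=b; cv2.imwrite('pics/fin.png',o)
E
```

```text
handle [452.32839061  80.69731528  84.        ]
-0.125 [array([ 0.61,  0.16, -0.64,  0.  , -0.78,  2.41]), array([ 0.61,  0.  , -0.45,  0.  , -1.12,  2.41])]
3.016592653589793 [array([ 0.61,  0.16, -0.64,  0.  , -0.78, -0.73]), array([ 0.61,  0.  , -0.45,  0.  , -1.12, -0.73])]
23.6417
[[179. 189.]
 [289. 178.]
 [252. 230.]] [[184. 326.]
 [207. 166.]
 [303. 264.]]
```

View pics/fin.png

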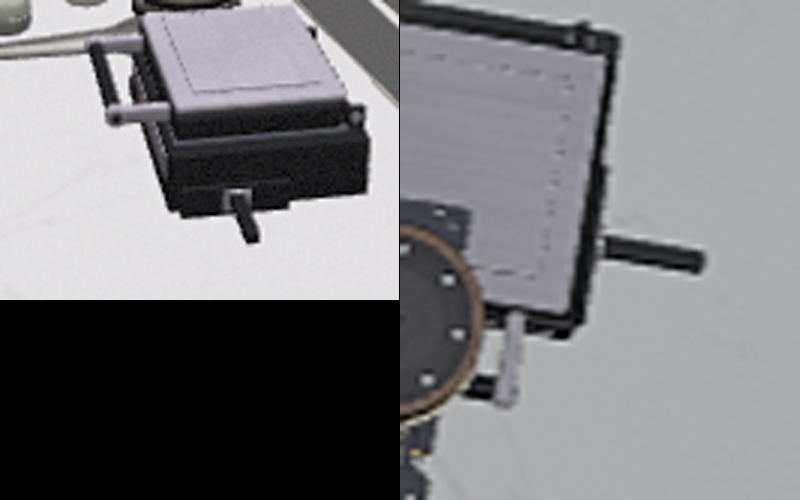

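The combined view shows the plate flush with the housing at left (180–290,185). The stem tip is at (706,263), about 2 mm from prediction, and nothing else has moved. Now the lid.

```bash
python3 - <<'E'
from h import *
g=np.load('g.npz')['g']; h=place([[-158,0,84]],g)[0]
bot.move_gripper(34,25); F0=bot.read_state()['contact_force']
bot.line_to(h+[0,0,40],120); bot.line_to(h,60)
s=bot.read_state(); print(s['contact_force']-F0)
bot.move_gripper(0,25); s=bot.read_state(); print(s['t'],s['width'],s['finger_force'],s['contact_force']-F0,s['tcp_pos'],h)
E
```

```text
[ 0.7337129  -0.78244789 -0.37499398]
26.3167 17.30257272918481 25.008097887039185 [-3.16456376  2.28532048  3.96385635] [452.12091849  80.80189913  84.23511267] [452.32839061  80.69731528  84.        ]
```

```bash
cat > lift.py <<'E'
from h import *
g=np.load('g.npz')['g']
def tcp(a): # lid angle -> TCP
    f=256*np.cos(a)-15*np.sin(a); u=256*np.sin(a)+15*np.cos(a)
    return place([[98-f,0,88+u-19]],g)[0]
E
python3 - <<'E'
from lift import *
for a in np.radians(np.arange(5,46,5)):
    bot.line_to(tcp(a),60); s=bot.read_state()
    print(round(np.degrees(a)),s['contact_force'].round(1),round(s['width'],1),(s['tcp_pos']-tcp(a)).round(1))
    if np.abs(s['contact_force']).max()>35 or s['width']<14: break
bot.pause(.5); s=bot.read_state(); print(s['t'],s['contact_force'],s['width'],s['finger_force'])
c=bot.get_calibration('side'); shot('side','s5')
P=place([[98-170.4,75,88+191.6],[98-170.4,-75,88+191.6]],g); print(proj(P,c))
E
```

```text
5 [-3.9  4.7 -3.8] 17.2 [-0.3  0.   0.2]
10 [-4.8  5.2 -2. ] 16.9 [-0.6  0.  -0. ]
15 [-5.8  5.4 -1.7] 17.0 [-1.1  0.  -0.2]
20 [-9.3  6.6  0.1] 17.3 [-1.7  0.  -0.4]
25 [-12.5   7.4   3.3] 17.1 [-2.5  0.  -0.4]
30 [-17.1   8.7   6.8] 17.1 [-3.3  0.1 -0.3]
35 [-22.4  10.   13.2] 17.0 [-4.   0.1  0.2]
40 [-27.9   9.6  21.2] 17.1 [-4.4  0.   1.2]
45 [-30.5   8.7  28.9] 17.3 [-4.2 -0.1  2.9]
31.5417 [-29.28707613   9.65686156  29.45088271] 17.500347134658973 25.03011792898178
[[270.99169644 160.84759692]
 [279.91744802 177.47776136]]
```

```bash
python3 - <<'E'
from lift import *
b=tcp(np.radians(45))
for dz in (2,4,6,7):
    bot.line_to(b+[0,0,dz],30); bot.pause(.15); s=bot.read_state()
    print(dz,s['contact_force'].round(1),round(s['width'],1),(s['tcp_pos']-b).round(1))
print(s['t'])
shot('side','s6')
E
```

```text
2 [-21.3   6.6  19.8] 17.3 [-3.2 -0.2  4. ]
4 [-14.6   4.6  12.1] 17.7 [-2.1 -0.3  5.1]
6 [-7.2  2.3  4.3] 17.2 [-0.9 -0.4  6.4]
7 [-4.5 -1.   0.9] 17.0 [-0.4 -0.5  6.9]
33.1917
```

```bash
python3 - <<'E'
from lift import *
bot.pause(.6); s=bot.read_state(); print(s['t'],s['contact_force'].round(1),s['width'],s['finger_force'],np.abs(s['qvel']).max())
print(bot.close_job())
E
```

```text
33.8417 [-4.3 -1.9  1.3] 17.345263984043164 25.011738538742065 0.001548589392578645
the job is handed in; nothing more can be done
None
```

I handed the job in at 33.8 s with the drip tray home and released and the lid held still in the gripper at about 45°; that angle comes from the arm's position, not a picture, and the judge's verdict was not shown.

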